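Lay out the health-counter sampling kit

ROBOT

A 6-joint arm with a two-finger parallel gripper is mounted at the origin on the work surface. World frame = base frame: x ahead of the robot, y to its left, z up, the work surface at z = 0. Lengths are in mm, angles in degrees, forces in N, time in s.
With the tool pointing down it reaches from about 300 to 850 mm from the base axis. Payload 4.2 kg.
Tool frame: the origin (TCP) lies midway between the tips of the shut fingers; the grasp point (between the pads) lies 19 mm behind it (env.tcp_to_grasp is the distance from the TCP to the grasp point, in mm); z points along the fingers, x is the direction in which the jaws open and shut, and the axes are right-handed (so a half turn about z gives the same grasp; the last joint's range is limited). The gripper opens to 91 mm and grips with 3 to 60 N. Pads are 32 mm wide; open, the fingers measure 118 mm over their backs; the gripper's body (76 mm by 178 mm) begins 60 mm behind the grasp point.
Start: joints at [64.4, 18.312, 89.639, -0, 72.044, -1.146], TCP at [238.031, 523.435, 213.976] pointing down, gripper open.
Joint ranges: [-177.97, 177.97], [-48.28, 115.42], [12.27, 149.76], [-77.06, 257.06], [2.81, 150.46], [-146.56, 146.56]. Speed limits (degrees/s): [147.25, 147.25, 180, 180, 180, 180].

INTERFACE

Orientations are given as [roll, pitch, yaw] about the fixed x, y, z axes, in that order (R = Rz(yaw) Ry(pitch) Rx(roll)).
In Python, from workcell import env gives the robot as it stands.
- The arm moves only by the tool drive_tool, never from a script. Its argument "motion" is a list of rows, each a list of 2 entries, a list of its own where there are three numbers: the shift along the world's x, y, z in m, then the turn, a rotation vector about the world's x, y, z in rad. In form: [[[dx, dy, dz], [wx, wy, wz]], ...]. A call has exactly 10 rows; each row shifts and turns the commanded pose from where the row before left it; what a row does not reach is not made up. A row lasts 1/12 s, in which the tool goes at most 41.7 mm and 7.16 degrees, less where a joint would pass 70% of its speed; a pose out of reach is approached as far as the arm can. A call is refused whole if a number of a shift passes 0.0417 or a number of a turn 0.125, either way. A call with a gripper value outside its range is refused whole. "claw" is the opening, from 0 (shut) to 1 (fully open), set as the call begins (left out, the last holds). The fingers move at their own pace and stop on an object; "force" is the grip in N (left out, the last holds). Time passes only in rows, so rows that do not move let the fingers close, or fill a call up. It gives the time, the measured TCP pose, the force and the opening at its end, in the units of the state.
- env.state(): the state, without advancing time (a new reading comes with each control period).
- env.grab_frame(name): name is "side" or "top" or "wrist"; returns the picture (480x640x3 uint8, red, green, blue); there is no depth.
- env.camera_params(name): a dict with "fov_y" (degrees; the focal length in pixels is half the picture's height over the tangent of half this angle, whatever the lens; pixels are square), "cx", "cy" (the principal point, pixels), "pose" (4x4, takes a point from camera to world coordinates). Camera axes: x right, y down, z forward; pixel columns grow to the right and rows downward; lengths in mm; the calibration is good to about 2 mm. A picture is of the moment at which its call begins: read the wrist's pose just before it. camera_params takes no time and is no camera call; for the wrist camera it gives the pose at the moment of the call.
- env.job_done(): hands the job in, once; it reports no verdict.
The state is a dict: "time_s": time; "qpos": joint angles; "qvel": joint speeds; "effort": joint torques, N m; "ee_pos": TCP position; "ee_rot": TCP orientation; "force": force on the tool from outside, world axes, zero at the start; "torque": the same for the moment, N m; "gripper_width": finger opening in mm.
Only numpy, scipy, OpenCV 4.12 (cv2) and the standard library are available. Lean on these libraries where they do the work, as an engineer would, in place of code of your own. Each camera call takes 0.05 s, during which the arm holds its last target.

TASK

Lay the instruments flat in the kit tray in order of use, one lengthwise along the middle of each lane: the forceps in the lane next to the blue bar, the probe in the middle lane and the spatula in the lane farthest from the blue bar (it does not matter which way the tips point). Stand the red-lidded pot in the middle of the round cork mat and the smaller yellow-lidded pot centred on top of it. Keep both pots upright all the time, and leave the white-lidded pot and the stapler where they are.

Things in the scene. Friction and masses are not known exactly. Their poses are not given: they have to be found in the camera images.
- forceps_mid (a point): Steel forceps (tweezers), all bare metal, 140 mm long, 12 mm high, 16 mm wide at mid-length where they are gripped; rigid, they do not spring. Its point lies at mid-length, half-way up; x runs along it towards the tips, z is up. It starts lying flat on the desk.
- probe_mid (a point): Thermometer probe: square green handle 14 mm wide and high with a black collar and a thin steel rod, 140 mm long in all. The handle reaches from 70 mm behind this point to 20 mm ahead of it. Its point lies at mid-length, half-way up; x runs along it towards the steel rod, z is up. It starts lying flat on the desk.
- spatula_mid (a point): Spatula: square orange handle 14 mm wide and high with a flat steel blade 22 mm wide, 140 mm long in all. The handle reaches from 70 mm behind this point to 20 mm ahead of it. Its point lies at mid-length, half-way up; x runs along it towards the blade, z is up. It starts lying flat on the desk.
- pot_red_mid (a point): Round sample pot with a red lid, 52 mm in diameter, 46 mm high, flat on top. Its point is the pot's centre, 23 mm above its underside; z is up. It starts upright on the desk.
- pot_yellow_mid (a point): Smaller round sample pot with a yellow lid, 44 mm in diameter, 40 mm high. Its point is the pot's centre, 20 mm above its underside; z is up. It starts upright on the desk.
- tray: Shallow white kit tray, fixed, 180 mm (x) by 224 mm (y), walls 12 mm high and 4 mm thick, floor 4 mm above the desk. Two low grey ribs (top 8 mm above the desk) along x divide it into three lanes side by side along y, their centre lines at y = -72, 0 and +72 mm in the tray's frame, each 172 mm long in x and about 69 mm wide. Origin: centre of the underside; z is up.
- tab_blue: Blue marker bar, 110 x 16 x 12 mm, fixed against one of the tray's two ends (at y = +120 or -120 mm in the tray's frame); it shows the end where the order of use begins. A grey bar like it sits at the other end. Origin: centre of its underside.
- mat: Round cork mat, fixed, 84 mm in diameter, 4 mm thick. Origin: centre of its underside.
- pot_white_mid (a point): Round sample pot with a white lid, 52 mm in diameter, 46 mm high, not to be moved. Its point is the pot's centre, 23 mm above its underside; z is up.
- stapler_mid (a point): Blue and black stapler, 105 mm long (x), 32 mm wide, 37 mm high, not to be moved. Its point is its centre, 18 mm above the desk.
There are look-alikes about, which are no part of the job. What is shaped like the part that bears pot_red_mid but green, pink or turquoise is not meant.

How it is judged (in metres and radians):
At the end, for the whole second after the job is handed in: From the blue bar on: forceps, probe, spatula flat on the tray floor, one per lane, within 22 mm of its centre line, 24 mm of its middle lengthwise, 0.35 rad of its direction. Red pot upright on the mat within 15 mm of centre, yellow upright on it within 12 mm. All at rest (((y of tab_blue in the frame of tray above 0 m and y of forceps_mid in the frame of tray between 0.05 and 0.094 m and y of probe_mid in the frame of tray between -0.022 and 0.022 m and y of spatula_mid in the frame of tray between -0.094 and -0.05 m) or (y of tab_blue in the frame of tray below 0 m and y of forceps_mid in the frame of tray between -0.094 and -0.05 m and y of probe_mid in the frame of tray between -0.022 and 0.022 m and y of spatula_mid in the frame of tray between 0.05 and 0.094 m)) and x of forceps_mid in the frame of tray between -0.024 and 0.024 m and angle between the x axis of each of forceps_mid, probe_mid, spatula_mid and the x axis of tray, either way round below 0.35 rad and angle between each of forceps_mid, probe_mid, spatula_mid's own z axis and vertical below 0.2 rad and z of each of forceps_mid, probe_mid, spatula_mid in the frame of tray below 0.016 m and linear speed of each of forceps, probe, spatula, pot_red, pot_yellow below 0.02 m/s and x of probe_mid in the frame of tray between -0.024 and 0.024 m and x of spatula_mid in the frame of tray between -0.024 and 0.024 m and horizontal distance between pot_red_mid and mat below 0.015 m and z of pot_red_mid in the frame of mat between 0.022 and 0.032 m and horizontal distance between pot_yellow_mid and pot_red_mid below 0.012 m and z of pot_yellow_mid in the frame of pot_red_mid between 0.038 and 0.048 m and angle between each of pot_red_mid, pot_yellow_mid's own z axis and vertical below 0.1 rad); the robot touches nothing.
It fails at once if a pot to be placed is tipped by more than 0.6 rad (angle between any of pot_red_mid, pot_yellow_mid's own z axis and vertical above 0.6 rad).
It fails at once if the white pot or the stapler is pushed more than 25 mm (distance of any of pot_white_mid, stapler_mid from where it was at the start of the episode above 0.025 m).
It also fails if it takes over 122 s, if anything falls off the work surface, if the arm or the gripper's body presses on something with over 40 N, if the wrist force passes 120 N, or if a joint passes its speed limit or range.

## Working session

There is one attempt and no reset: what is moved stays moved. The work goes in short steps, Python scripts to look and compute and a tool call to move; the robot and the scene stay as the last step left them, time stands still between calls to the robot, and variables do not carry over. Pictures are saved under pics/ and viewed, and the job is handed in when it is done.

Besides the shell and the picture viewer there is one more tool, called after "Request:" as name(argument=value, ...), one argument or row to a line, values as JSON. drive_tool: Moves the arm, as the interface text tells. Its arguments: {"type":"object","properties":{"motion":{"type":"array","items":{"type":"array"}},"claw":{"type":"number"},"force":{"type":"number"}},"required":["motion"]}

```bash
ls; mkdir -p pics
python3 - <<'E'
from workcell import env
import cv2
print(env.state())
for n in ["top","side","wrist"]:
    p=env.camera_params(n);print(n,p)
    cv2.imwrite(f"pics/{n}0.png",env.grab_frame(n)[:,:,::-1])
E
```

```text
pics
{'time_s': 0.0, 'qpos': array([ 6.43990774e+01,  1.83489958e+01,  8.97049321e+01,  3.80880993e-04,
        7.20446433e+01, -1.14574902e+00]), 'qvel': array([-0.02443255, -0.07793819, -0.04908879,  0.08871966,  0.02349477,
        0.03649777]), 'effort': array([-6.97419200e-04, -4.12458873e+01, -2.31970274e+01,  7.26162409e-02,
        4.55393479e-02, -1.43136972e-04]), 'ee_pos': array([237.8181405 , 522.96334349, 213.15679402]), 'ee_rot': array([-1.79997667e+02,  9.85442435e-02,  6.55447107e+01]), 'force': array([0.04566786, 0.41872606, 0.65735776]), 'torque': array([ 0.01791048,  0.06043788, -0.02297133]), 'gripper_width': 90.87185939254621}
top {'fov_y': 48.24774101974532, 'cx': 314.2113116195749, 'cy': 245.31149476933538, 'pose': array([[ 4.58937017e-02, -9.71680617e-01,  2.31798503e-01,
         3.10064982e+02],
       [-9.98916739e-01, -4.64257228e-02,  3.16228046e-03,
        -1.41524692e+01],
       [ 7.68868641e-03, -2.31692534e-01, -9.72758682e-01,
         1.04441411e+03],
       [ 0.00000000e+00,  0.00000000e+00,  0.00000000e+00,
         1.00000000e+00]])}
side {'fov
[... 160 characters left out ...]
6e+02],
       [-4.88368412e-01, -5.68390016e-01,  6.62139776e-01,
        -7.11081267e+02],
       [-2.20309457e-02, -7.50507171e-01, -6.60494984e-01,
         7.91166443e+02],
       [ 0.00000000e+00,  0.00000000e+00,  0.00000000e+00,
         1.00000000e+00]])}
wrist {'fov_y': 63.029074869614135, 'cx': 322.6873134848491, 'cy': 237.6927477009427, 'pose': array([[ 4.14288384e-01,  8.78481147e-01,  2.37983212e-01,
         1.71057838e+02],
       [ 9.10144540e-01, -3.99463108e-01, -1.09845989e-01,
         5.53892079e+02],
       [-1.43211697e-03,  2.62107039e-01, -9.65037745e-01,
         3.84553252e+02],
       [ 0.00000000e+00,  0.00000000e+00,  0.00000000e+00,
         1.00000000e+00]])}
```

View pics/top0.png

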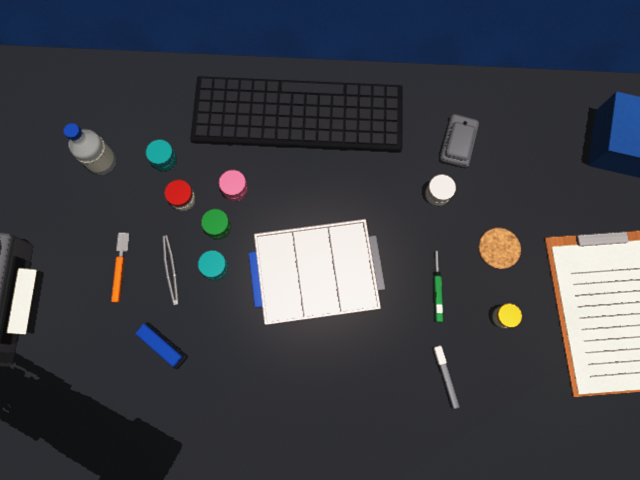

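View pics/side0.png

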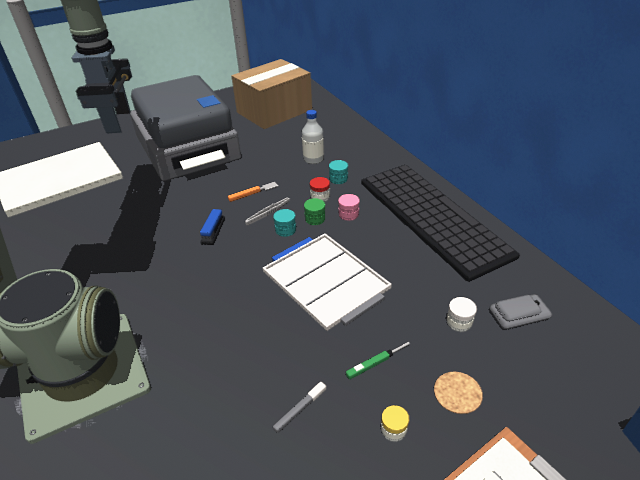

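View pics/wrist0.png

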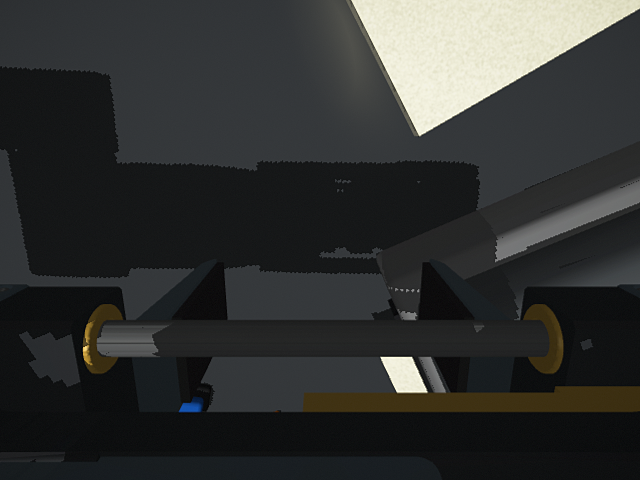

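```bash
cat > h.py <<'E'
import numpy as np, cv2
def crop(src,x0,y0,w,h,s,out):
    im=cv2.imread(src)[y0:y0+h,x0:x0+w]
    im=cv2.convertScaleAbs(im,alpha=1.4,beta=10)
    im=cv2.resize(im,None,fx=s,fy=s,interpolation=cv2.INTER_CUBIC)
    for x in range((x0+19)//20*20,x0+w,20):
        cv2.line(im,((x-x0)*s,0),((x-x0)*s,6),(0,255,255),1);cv2.putText(im,str(x),((x-x0)*s+1,15),0,.35,(0,255,255),1)
    for y in range((y0+19)//20*20,y0+h,20):
        cv2.line(im,(0,(y-y0)*s),(6,(y-y0)*s),(0,255,255),1);cv2.putText(im,str(y),(7,(y-y0)*s+4),0,.35,(0,255,255),1)
    cv2.imwrite(out,im)
def ray(p,u,v):
    f=240/np.tan(np.radians(p["fov_y"]/2))
    d=np.array([(u-p["cx"])/f,(v-p["cy"])/f,1.])
    T=np.array(p["pose"]);return T[:3,3],T[:3,:3]@d
def onz(p,u,v,z):
    o,d=ray(p,u,v);return o+d*(z-o[2])/d[2]
def tri(p1,a,p2,b):
    o1,d1=ray(p1,*a);o2,d2=ray(p2,*b)
    t=np.linalg.lstsq(np.c_[d1,-d2],o2-o1,rcond=None)[0]
    x=o1+t[0]*d1;y=o2+t[1]*d2
    return (x+y)/2,np.linalg.norm(x-y)
E
python3 - <<'E'
from h import *
crop("pics/top0.png",90,130,200,150,4,"pics/c1.png")
crop("pics/top0.png",240,210,160,120,5,"pics/c2.png")
crop("pics/top0.png",410,160,130,170,3,"pics/c3.png")
crop("pics/side0.png",190,150,180,110,4,"pics/c4.png")
crop("pics/side0.png",250,220,160,120,5,"pics/c5.png")
crop("pics/side0.png",330,290,190,150,4,"pics/c6.png")
E
```

```text
(no output)
```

View pics/c1.png

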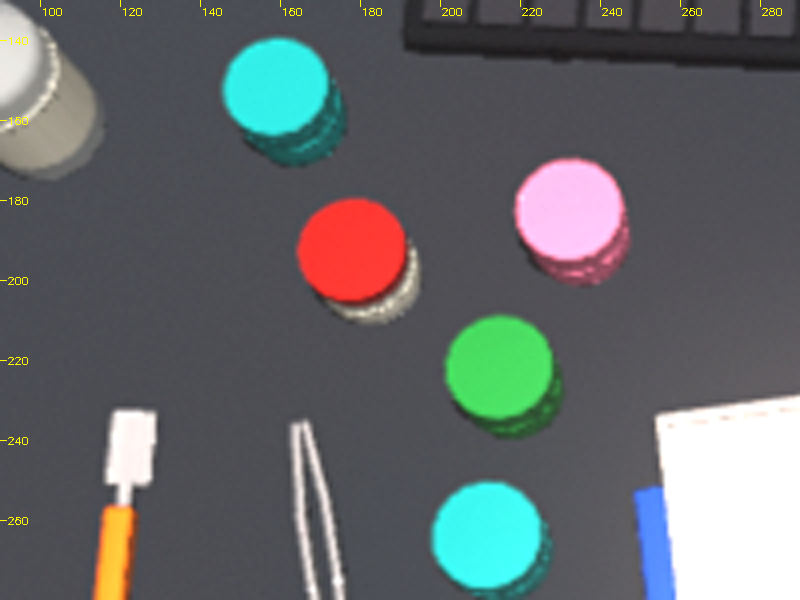

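View pics/c2.png

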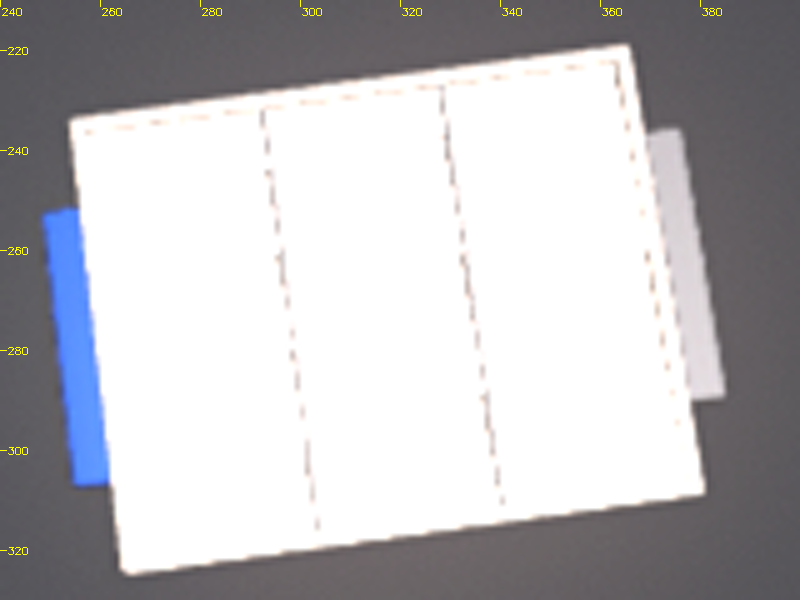

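View pics/c3.png

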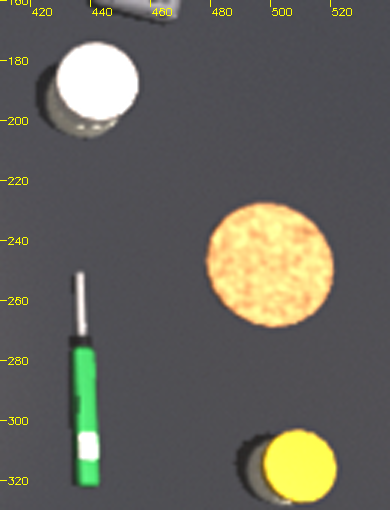

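View pics/c4.png

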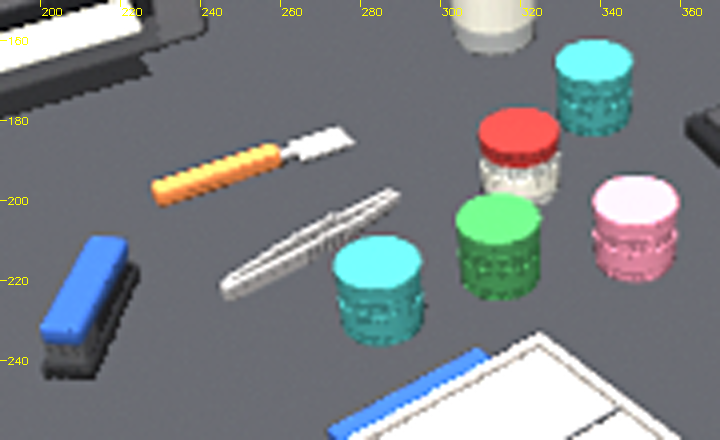

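View pics/c5.png

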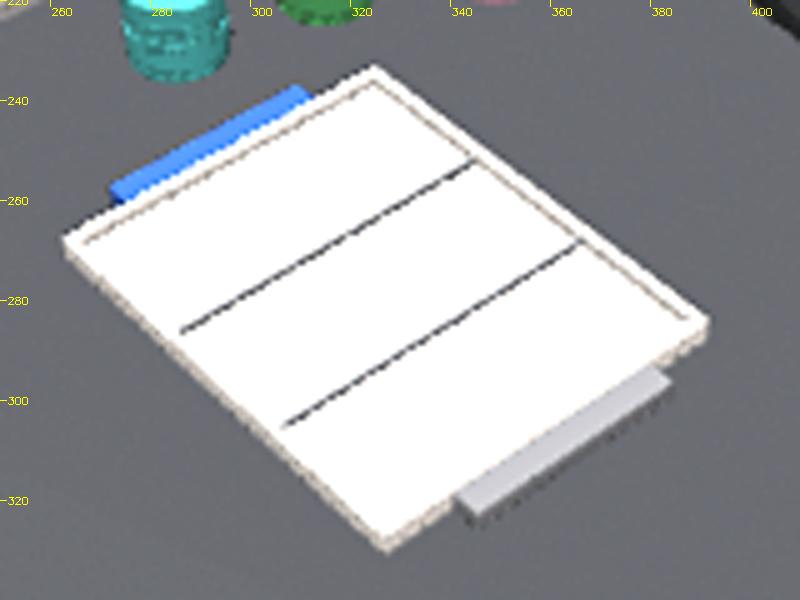

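View pics/c6.png

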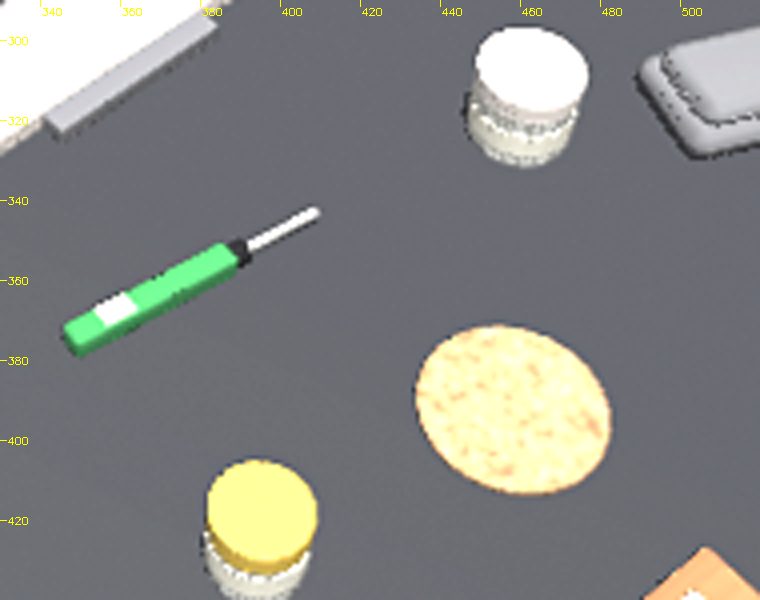

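Run:
```python
from h import *
crop("pics/top0.png",100,220,110,120,5,"pics/c7.png")
from workcell import env
T=env.camera_params("top");S=env.camera_params("side")
P=dict(red=((178,192.5),(319.75,182.5)),yel=((510,315.3),(395.75,417.5)),mat=((500,248.3),(458.25,392.5)),
ptip=((436.7,250.7),(409.5,342.75)),pend=((439.7,321.7),(348,375)),
ftip=((165,235.75),(288.75,198.25)),fend=((176,303),(246.75,222.5)),
stip=((123.5,232.7),(276.2,184.2)),send=((115,300),(228.75,198.2)),
tA=((254,233.6),(325,233)),tB=((365.6,219),(391.6,284)),tC=((381,308.6),(327.4,329)),tD=((265,324.8),(262.6,267.6)),
white=((441.5,187.5),(463,307)),g1=((215,222),(314,204)),t1=((211.5,264),(284,215.5)),pink=((232.5,182.5),(349,199.5)))
for k,(a,b) in P.items():
    x,e=tri(T,a,S,b);print(k,x.round(1),round(e,1),np.hypot(*x[:2]).round(0))
```

```text
red [642.  258.4  50.7] 4.3 692.0
yel [ 433.3 -382.2   45.5] 3.6 578.0
mat [ 569.9 -381.     8.4] 2.9 686.0
ptip [ 557.7 -253.6   13.7] 2.8 613.0
pend [ 418.5 -257.9   16. ] 3.8 492.0
ftip [563.  284.8  14. ] 4.1 631.0
fend [430.8 249.7  11.8] 3.3 498.0
stip [566.4 370.3   6.9] 2.8 677.0
send [429.8 367.4  13.1] 0.8 565.0
tA [574.4 108.8  17.7] 3.1 585.0
tB [ 614.7 -111.1   17.7] 2.4 625.0
tC [ 438.6 -145.6   13.6] 3.9 462.0
tD [397.2  74.9  18.1] 4.4 404.0
white [ 678.  -256.3   48.8] 4.5 725.0
g1 [584.6 180.8  53.5] 3.2 612.0
t1 [503.2 180.6  50.8] 3.7 535.0
pink [667.1 153.8  52.6] 4.4 685.0
```

View pics/c7.png

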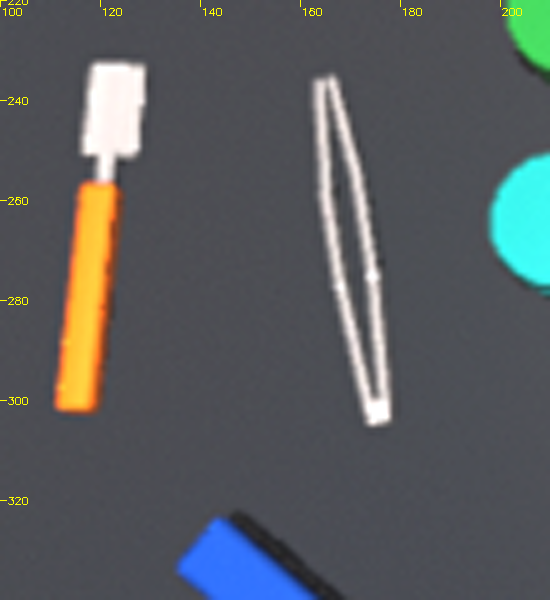

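Run:
```python
from h import *
from workcell import env
T=env.camera_params("top");S=env.camera_params("side")
P=dict(red=((178,192.5),(319.75,182.5),46),yel=((510,315.3),(395.75,417.5),40),mat=((500,248.3),(458.25,392.5),4),
ptip=((436.7,250.7),(409.5,342.75),8),pend=((439.7,321.7),(348,375),14),
ftip=((165,235.75),(288.75,198.25),12),fend=((175.3,303.5),(246.75,222.5),12),
stip=((123.5,232.7),(276.2,184.2),8),send=((115,301),(228.75,198.2),14),
tA=((254,233.6),(325,233),12),tB=((365.6,219),(391.6,284),12),tC=((381,308.6),(327.4,329),12),tD=((265,324.8),(262.6,267.6),12),
white=((441.5,187.5),(463,307),46))
A={}
for k,(a,b,z) in P.items():
    x=onz(T,*a,z);y=onz(S,*b,z);A[k]=(x+y)/2;print(k,x.round(1),y.round(1),A[k].round(1))
for n in "pfs":
    d=A[n+"tip"]-A[n+"end"];print(n,((A[n+"tip"]+A[n+"end"])/2).round(1),np.linalg.norm(d[:2]).round(1),np.degrees(np.arctan2(d[1],d[0])).round(1))
c=sum(A["t"+k] for k in "ABCD")/4
d=A["tA"]-A["tD"]+A["tB"]-A["tC"];e=A["tA"]-A["tB"]+A["tD"]-A["tC"]
print("tray",c.round(1),np.linalg.norm(d)/2,np.linalg.norm(e)/2,np.degrees(np.arctan2(d[1],d[0])),np.degrees(np.arctan2(e[1],e[0])))
```

```text
red [641.4 260.3  46. ] [647.5 264.6  46. ] [644.4 262.4  46. ]
yel [ 432.2 -383.5   40. ] [ 437.3 -380.1   40. ] [ 434.8 -381.8   40. ]
mat [ 569.6 -381.9    4. ] [ 573.8 -379.5    4. ] [ 571.7 -380.7    4. ]
ptip [ 557.7 -254.4    8. ] [ 562.2 -250.5    8. ] [ 559.9 -252.4    8. ]
pend [ 416.9 -257.8   14. ] [ 421.1 -257.1   14. ] [ 419.  -257.4   14. ]
ftip [561.4 285.9  12. ] [566.1 287.1  12. ] [563.8 286.5  12. ]
fend [428.2 251.2  12. ] [432.3 249.1  12. ] [430.3 250.2  12. ]
stip [564.7 370.2   8. ] [567.2 368.6   8. ] [566.  369.4   8. ]
send [427.3 366.9  14. ] [429.8 366.   14. ] [428.6 366.4  14. ]
tA [574.3 109.9  12. ] [579.2 114.7  12. ] [576.7 112.3  12. ]
tB [ 615.2 -111.2   12. ] [ 619.5 -106.8   12. ] [ 617.3 -109.    12. ]
tC [ 436.9 -145.2   12. ] [ 441.2 -144.7   12. ] [ 439.1 -145.    12. ]
tD [395.6  76.   12. ] [401.3  80.7  12. ] [398.4  78.3  12. ]
white [ 676.9 -255.9   46. ] [ 682.6 -254.8   46. ] [ 679.7 -255.4   46. ]
p [ 489.4 -254.9   11. ] 141.0 2.0
f [497.  268.3  12. ] 138.4 15.2
s [497.3 367.9  11. ] 137.4 1.2
tray [507.9 -15.8  12. ] 181.6675793347103 225.99314105259697 11.093203755178669 100.34952980592179
```

Request:
drive_tool(
  motion=[
    [[0.0259,-0.0255,-0.005],[0,0,0.0693]],
    [[0.0259,-0.0255,-0.005],[0,0,0.0693]],
    [[0.0259,-0.0255,-0.005],[0,0,0.0693]],
    [[0.0259,-0.0255,-0.005],[0,0,0.0693]],
    [[0.0259,-0.0255,-0.005],[0,0,0.0693]],
    [[0.0259,-0.0255,-0.005],[0,0,0.0693]],
    [[0.0259,-0.0255,-0.005],[0,0,0.0693]],
    [[0.0259,-0.0255,-0.005],[0,0,0.0693]],
    [[0.0259,-0.0255,-0.005],[0,0,0.0693]],
    [[0.0259,-0.0255,-0.005],[0,0,0.0693]],
  ],
  claw=0.7,
  force=30,
)

```text
time_s: 0.98
ee_pos: [497.9, 266.9, 163.5]
ee_rot: [-180.0, -0.0, 105.4]
force: [0.1, 0.4, -0.1]
gripper_width: 64.0
```

```bash
cat > w.py <<'E'
from h import *
from workcell import env
import sys
def go(n):
    s=env.state();p=env.camera_params("wrist");im=env.grab_frame("wrist")
    np.save(f"pics/{n}.npy",p,allow_pickle=True)
    cv2.imwrite(f"pics/{n}.png",im[:,:,::-1])
    print(s["time_s"],s["ee_pos"].round(1),s["ee_rot"].round(2),s["force"].round(1),round(s["gripper_width"],1))
if __name__=="__main__": go(sys.argv[1])
E
python3 w.py w1
```

```text
0.9833 [497.9 266.9 163.5] [-179.97   -0.    105.45] [ 0.1  0.4 -0.1] 64.0
```

View pics/w1.png

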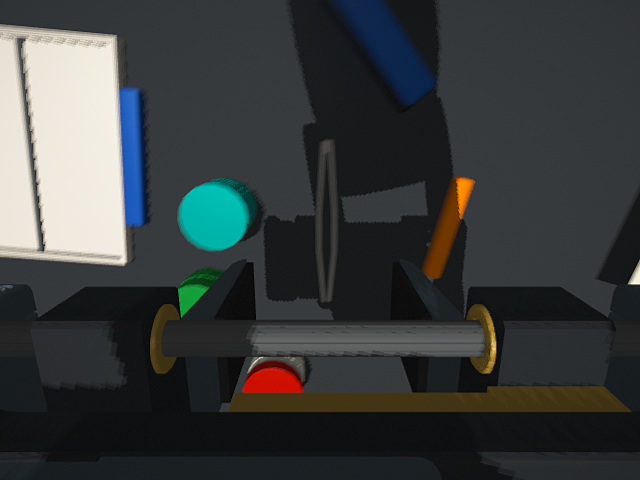

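```bash
cat >> h.py <<'E'
def ld(n): return np.load(f"pics/{n}.npy",allow_pickle=True).item()
E
python3 - <<'E'
from h import *
p=ld("w1")
a=onz(p,327,142,12);b=onz(p,325,300,12);print(a,b,(a+b)/2,b-a,np.hypot(*(b-a)[:2]))
print("bluebar",onz(p,132,157,12))
E
```

```text
[434.02456743 252.83278318  12.        ] [566.62194271 287.9685556   12.        ] [500.32325507 270.40066939  12.        ] [132.59737528  35.13577242   0.        ] 137.17356317559936
bluebar [487.35481942 103.86333107  12.        ]
```

Request:
drive_tool(
  motion=[
    [[0.001,0.002,-0.02],[0,0,0]],
    [[0,0,-0.025],[0,0,0]],
    [[0,0,-0.025],[0,0,0]],
    [[0,0,-0.025],[0,0,0]],
    [[0,0,-0.025],[0,0,0]],
    [[0,0,-0.02],[0,0,0]],
    [[0,0,-0.012],[0,0,0]],
    [[0,0,-0.007],[0,0,0]],
    [[0,0,0],[0,0,0]],
    [[0,0,0],[0,0,0]],
  ],
)

```text
time_s: 1.87
ee_pos: [498.2, 270.6, 5.1]
ee_rot: [180.0, -0.0, 105.2]
force: [0.3, -0.9, 0.7]
gripper_width: 64.1
```

Request:
drive_tool(
  motion=[
    [[0,0,-0.002],[0,0,0]],
    [[0,0,0],[0,0,0]],
    [[0,0,0],[0,0,0]],
    [[0,0,0],[0,0,0]],
    [[0,0,0],[0,0,0]],
    [[0,0,0],[0,0,0]],
    [[0,0,0],[0,0,0]],
    [[0,0,0],[0,0,0]],
    [[0,0,0],[0,0,0]],
    [[0,0,0],[0,0,0]],
  ],
  claw=0,
)

```text
time_s: 2.7
ee_pos: [498.1, 270.4, 3.1]
ee_rot: [180.0, -0.0, 105.3]
force: [0.1, 0.5, 0.6]
gripper_width: 15.9
```

Request:
drive_tool(
  motion=[
    [[0,0,0.01],[0,0,0]],
    [[0,0,0.025],[0,0,0]],
    [[0,0,0.03],[0,0,0]],
    [[0,-0.01,0.015],[0,0,-0.011]],
    [[0,-0.025,0],[0,0,-0.011]],
    [[0,-0.03,0],[0,0,-0.011]],
    [[-0.001,-0.04,0],[0,0,-0.011]],
    [[-0.001,-0.04,0],[0,0,-0.011]],
    [[0,-0.04,0],[0,0,-0.011]],
    [[0,-0.029,0],[0,0,-0.011]],
  ],
)

```text
time_s: 3.53
ee_pos: [495.4, 53.8, 83.7]
ee_rot: [180.0, 0.0, 100.8]
force: [0.5, 0.0, -0.6]
gripper_width: 15.7
```

```bash
python3 w.py w2
```

```text
3.5333 [495.4  53.8  83.7] [1.8000e+02 4.0000e-02 1.0078e+02] [ 0.5  0.  -0.6] 15.7
```

View pics/w2.png

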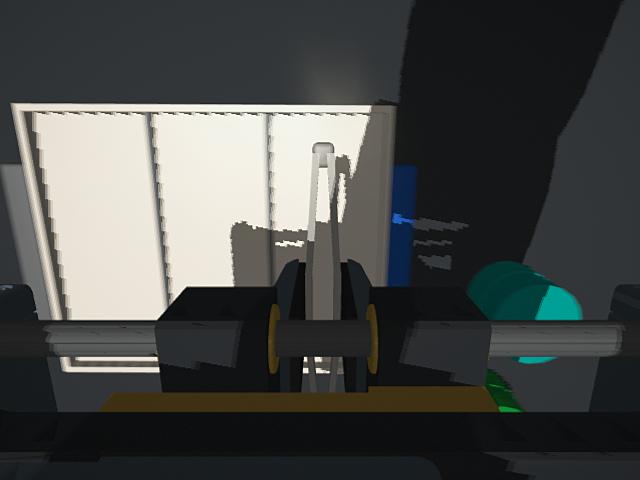

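Run:
```python
from h import *
p=ld("w2")
A=onz(p,395,103,12);B=onz(p,13,104,12);C=onz(p,63,372,12)
print("D corner",A,"C",B,"B",C, A-B, np.hypot(*(A-B)[:2]),np.hypot(*(C-B)[:2]))
t=np.radians(10.8);tx=np.array([np.cos(t),np.sin(t),0]);ty=np.array([-np.sin(t),np.cos(t),0])
print("centre", (A+C)/2, A+90*tx-112*ty, B+90*tx+112*ty)
```

```text
D corner [399.49720805  78.79553804  12.        ] C [ 442.00563045 -142.02396549   12.        ] B [ 619.54457468 -110.28762124   12.        ] [-42.5084224  220.81950353   0.        ] 224.87378485324857 180.3531875607814
centre [509.52089136 -15.7460416   12.        ] [508.88976785 -14.35631573  12.        ] [509.42477578 -15.14347509  12.        ]
```

Request:
drive_tool(
  motion=[
    [[0,0.001,-0.015],[0,0,0]],
    [[0,0,-0.02],[0,0,0]],
    [[0,0,-0.015],[0,0,0]],
    [[0,0,-0.012],[0,0,0]],
    [[0,0,-0.008],[0,0,0]],
    [[0,0,-0.004],[0,0,0]],
    [[0,0,-0.001],[0,0,0]],
    [[0,0,-0.001],[0,0,0]],
    [[0,0,0],[0,0,0]],
    [[0,0,0],[0,0,0]],
  ],
)

```text
time_s: 4.42
ee_pos: [496.5, 57.6, 7.6]
ee_rot: [179.9, 0.0, 100.8]
force: [-0.6, -0.7, -0.4]
gripper_width: 15.8
```

Request:
drive_tool(
  motion=[
    [[0,0,0],[0,0,0]],
    [[0,0,0],[0,0,0]],
    [[0,0,0],[0,0,0]],
    [[0,0,0],[0,0,0]],
    [[0,0,0.01],[0,0,0]],
    [[0,0,0.02],[0,0,0]],
    [[0,0,0.03],[0,0,0]],
    [[0,0,0.03],[0,0,0]],
    [[0,0,0.03],[0,0,0]],
    [[0,0,0.02],[0,0,0]],
  ],
  claw=0.35,
)

```text
time_s: 5.25
ee_pos: [497.0, 57.5, 150.7]
ee_rot: [179.7, 0.0, 100.8]
force: [0.2, -0.4, 0.5]
gripper_width: 31.5
```

```bash
python3 w.py w3
```

```text
5.25 [497.   57.5 150.7] [1.7975e+02 2.0000e-02 1.0084e+02] [ 0.2 -0.4  0.5] 31.5
```

View pics/w3.png

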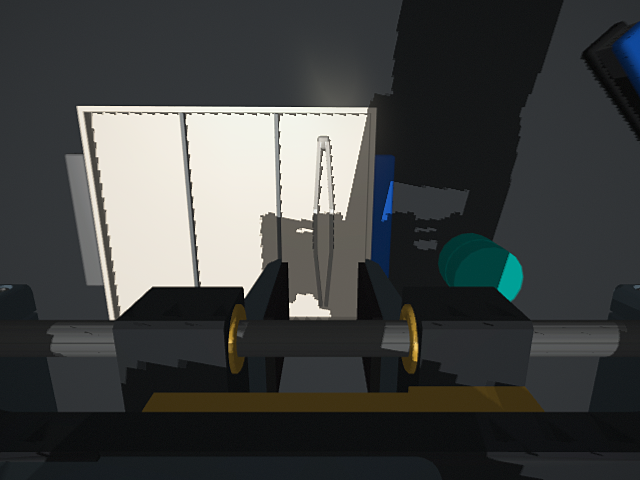

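Request:
drive_tool(
  motion=[
    [[0,0.0311,0],[0,0,-0.0168]],
    [[0,0.0311,0],[0,0,-0.0168]],
    [[0,0.0311,0],[0,0,-0.0168]],
    [[0,0.0311,0],[0,0,-0.0168]],
    [[0,0.0311,0],[0,0,-0.0168]],
    [[0,0.0311,0],[0,0,-0.0168]],
    [[0,0.0311,0],[0,0,-0.0168]],
    [[0,0.0311,0],[0,0,-0.0168]],
    [[0.001,0.0311,0],[0,0,-0.0168]],
    [[0.001,0.0311,0],[0,0,-0.0168]],
  ],
  claw=0.6,
)

```text
time_s: 6.13
ee_pos: [497.6, 369.9, 147.5]
ee_rot: [180.0, -0.0, 91.2]
force: [0.3, -0.6, 0.3]
gripper_width: 54.8
```

```bash
python3 w.py w4
```

```text
6.1333 [497.6 369.9 147.5] [ 1.7999e+02 -1.0000e-02  9.1180e+01] [ 0.3 -0.6  0.3] 54.8
```

View pics/w4.png

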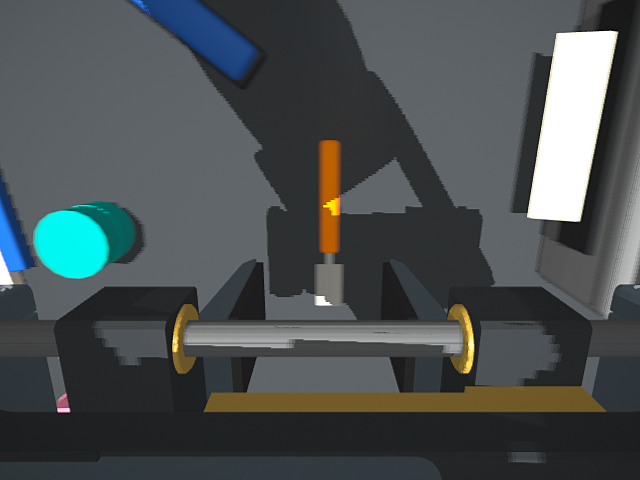

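Run:
```python
from h import *
p=ld("w4")
a=onz(p,329,141,14);b=onz(p,329,304,8);print(a,b,(a+b)/2,b-a)
```

```text
[431.09452136 373.39844208  14.        ] [567.73997101 376.84230923   8.        ] [499.41724618 375.12037565  11.        ] [136.64544965   3.44386715  -6.        ]
```

Request:
drive_tool(
  motion=[
    [[0.001,0.003,-0.02],[0,0,0.004]],
    [[0,0,-0.025],[0,0,0]],
    [[0,0,-0.025],[0,0,0]],
    [[0,0,-0.025],[0,0,0]],
    [[0,0,-0.02],[0,0,0]],
    [[0,0,-0.015],[0,0,0]],
    [[0,0,-0.01],[0,0,0]],
    [[0,0,-0.004],[0,0,0]],
    [[0,0,0],[0,0,0]],
    [[0,0,0],[0,0,0]],
  ],
)

```text
time_s: 7.02
ee_pos: [499.5, 371.7, 3.8]
ee_rot: [179.9, -0.0, 91.4]
force: [0.8, 0.7, 0.9]
gripper_width: 54.9
```

Request:
drive_tool(
  motion=[
    [[0,0,0],[0,0,0]],
    [[0,0,0],[0,0,0]],
    [[0,0,0],[0,0,0]],
    [[0,0,0],[0,0,0]],
    [[0,0,0],[0,0,0]],
    [[0,0,0],[0,0,0]],
    [[0,0,0],[0,0,0]],
    [[0,0,0],[0,0,0]],
    [[0,0,0],[0,0,0]],
    [[0,0,0],[0,0,0]],
  ],
  claw=0,
)

```text
time_s: 7.85
ee_pos: [499.1, 371.5, 3.1]
ee_rot: [180.0, -0.0, 91.4]
force: [-0.3, 0.8, 1.4]
gripper_width: 13.8
```

Request:
drive_tool(
  motion=[
    [[0,0,0.01],[0,0,0]],
    [[0,0,0.025],[0,0,0]],
    [[0,0,0.03],[0,0,0]],
    [[0,-0.015,0.025],[0,0,0.014]],
    [[0,-0.025,0],[0,0,0.015]],
    [[0,-0.03,0],[0,0,0.015]],
    [[0.003,-0.03,0],[0,0,0.015]],
    [[0.003,-0.03,0],[0,0,0.015]],
    [[0.003,-0.03,0],[0,0,0.015]],
    [[0.003,-0.03,0],[0,0,0.015]],
  ],
)

```text
time_s: 8.68
ee_pos: [510.9, 180.0, 93.6]
ee_rot: [180.0, -0.0, 97.5]
force: [0.3, 0.0, -0.3]
gripper_width: 13.5
```

Request:
drive_tool(
  motion=[
    [[0.003,-0.032,0],[0,0,0.015]],
    [[0.003,-0.032,0],[0,0,0.015]],
    [[0.003,-0.032,0],[0,0,0.015]],
    [[0.002,-0.032,0],[0,0,0.015]],
    [[0,-0.032,0],[0,0,0]],
    [[0,-0.032,0],[0,0,0]],
    [[0,-0.025,0],[0,0,0]],
    [[0,-0.015,0],[0,0,0]],
    [[0,-0.006,0],[0,0,0]],
    [[0,0,0],[0,0,0]],
  ],
)

```text
time_s: 9.52
ee_pos: [522.0, -57.6, 93.4]
ee_rot: [180.0, 0.0, 100.7]
force: [0.2, 0.5, -1.0]
gripper_width: 13.5
```

```bash
python3 w.py w5
```

```text
9.5167 [522.  -57.6  93.4] [179.98   0.   100.72] [ 0.2  0.5 -1. ] 13.5
```

View pics/w5.png

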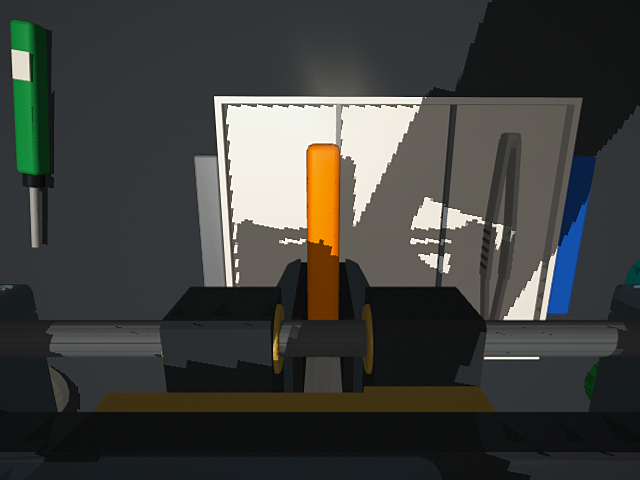

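Request:
drive_tool(
  motion=[
    [[0,-0.015,0],[0,0,0]],
    [[0,-0.0135,-0.01],[0,0,0]],
    [[0,0,-0.02],[0,0,0]],
    [[0,0,-0.02],[0,0,0]],
    [[0,0,-0.015],[0,0,0]],
    [[0,0,-0.01],[0,0,0]],
    [[0,0,-0.006],[0,0,0]],
    [[0,0,-0.003],[0,0,0]],
    [[0,0,-0.001],[0,0,0]],
    [[0,0,0],[0,0,0]],
  ],
)

```text
time_s: 10.4
ee_pos: [522.5, -84.8, 8.4]
ee_rot: [179.9, 0.0, 100.9]
force: [-0.2, 0.3, -0.6]
gripper_width: 14.2
```

Request:
drive_tool(
  motion=[
    [[0,0,0],[0,0,0]],
    [[0,0,0],[0,0,0]],
    [[0,0,0],[0,0,0]],
    [[0,0,0],[0,0,0]],
    [[0,0,0.01],[0,0,0]],
    [[0,0,0.02],[0,0,0]],
    [[0,0,0.03],[0,0,0]],
    [[0,0,0.03],[0,0,0]],
    [[0,0,0.03],[0,0,0]],
    [[0,0,0.02],[0,0,0]],
  ],
  claw=0.35,
)

```text
time_s: 11.23
ee_pos: [523.0, -85.3, 151.9]
ee_rot: [179.8, 0.1, 100.8]
force: [0.2, -0.6, -0.6]
gripper_width: 31.9
```

```bash
python3 w.py w6
```

```text
11.2333 [523.  -85.3 151.9] [1.7975e+02 9.0000e-02 1.0083e+02] [ 0.2 -0.6 -0.6] 31.9
```

View pics/w6.png

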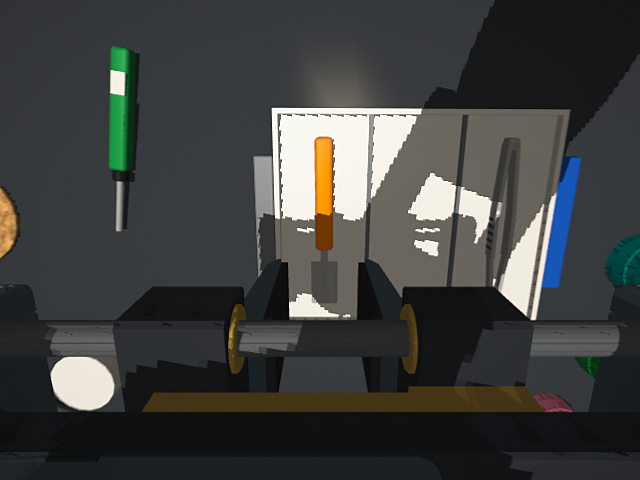

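Run:
```python
from h import *
p=ld("w6")
a=onz(p,121,47,14);b=onz(p,121,231,8);print(a,b,(a+b)/2,b-a,np.degrees(np.arctan2((b-a)[1],(b-a)[0])))
```

```text
[ 421.07836082 -253.25221919   14.        ] [ 561.48142082 -248.87915501    8.        ] [ 491.27989082 -251.0656871    11.        ] [140.40306      4.37306418  -6.        ] 1.7839863720691254
```

Request:
drive_tool(
  motion=[
    [[-0.0032,-0.017,0],[0,0,-0.0155]],
    [[-0.0032,-0.021,0],[0,0,-0.0155]],
    [[-0.0032,-0.021,0],[0,0,-0.0155]],
    [[-0.0032,-0.021,0],[0,0,-0.0155]],
    [[-0.0032,-0.021,0],[0,0,-0.0155]],
    [[-0.0032,-0.021,0],[0,0,-0.0155]],
    [[-0.0032,-0.02,0],[0,0,-0.0155]],
    [[-0.0032,-0.016,0],[0,0,-0.0155]],
    [[-0.0032,-0.01,0],[0,0,-0.0155]],
    [[-0.003,0,0],[0,0,-0.0155]],
  ],
  claw=0.6,
)

```text
time_s: 12.12
ee_pos: [490.0, -254.7, 148.3]
ee_rot: [180.0, 0.0, 91.8]
force: [-0.1, -1.1, 0.6]
gripper_width: 54.7
```

```bash
python3 w.py w7
```

```text
12.1167 [ 490.  -254.7  148.3] [1.7997e+02 4.0000e-02 9.1780e+01] [-0.1 -1.1  0.6] 54.7
```

View pics/w7.png

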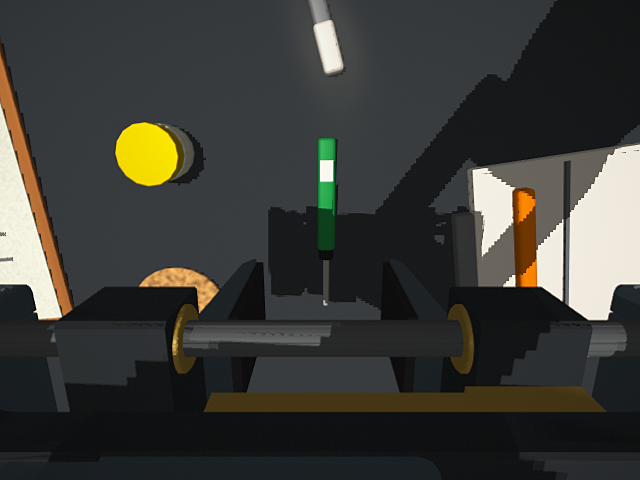

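Request:
drive_tool(
  motion=[
    [[0.001,0.002,-0.02],[0,0,0]],
    [[0,0,-0.025],[0,0,0]],
    [[0,0,-0.025],[0,0,0]],
    [[0,0,-0.025],[0,0,0]],
    [[0,0,-0.02],[0,0,0]],
    [[0,0,-0.015],[0,0,0]],
    [[0,0,-0.01],[0,0,0]],
    [[0,0,-0.005],[0,0,0]],
    [[0,0,0],[0,0,0]],
    [[0,0,0],[0,0,0]],
  ],
)

```text
time_s: 13.0
ee_pos: [491.7, -250.9, 3.6]
ee_rot: [180.0, 0.0, 92.0]
force: [-0.9, -0.2, 1.1]
gripper_width: 54.9
```

Request:
drive_tool(
  motion=[
    [[0,0,0],[0,0,0]],
    [[0,0,0],[0,0,0]],
    [[0,0,0],[0,0,0]],
    [[0,0,0],[0,0,0]],
    [[0,0,0],[0,0,0]],
    [[0,0,0],[0,0,0]],
    [[0,0,0],[0,0,0]],
    [[0,0,0],[0,0,0]],
    [[0,0,0],[0,0,0]],
    [[0,0,0],[0,0,0]],
  ],
  claw=0,
)

```text
time_s: 13.83
ee_pos: [491.3, -251.2, 3.1]
ee_rot: [180.0, 0.0, 92.0]
force: [-1.0, 0.8, 2.0]
gripper_width: 13.8
```

Request:
drive_tool(
  motion=[
    [[0,0,0.01],[0,0,0]],
    [[0,0,0.025],[0,0,0]],
    [[0,0,0.025],[0,0,0]],
    [[0,0.015,0.015],[0,0,0.022]],
    [[0.003,0.035,0],[0,0,0.022]],
    [[0.003,0.04,0],[0,0,0.022]],
    [[0.003,0.04,0],[0,0,0.022]],
    [[0.003,0.04,0],[0,0,0.022]],
    [[0.003,0.036,0],[0,0,0.022]],
    [[0.003,0.03,0],[0,0,0.022]],
  ],
)

```text
time_s: 14.67
ee_pos: [508.9, -12.6, 78.6]
ee_rot: [180.0, -0.0, 100.9]
force: [0.2, -0.3, -1.5]
gripper_width: 13.8
```

```bash
python3 w.py w8
```

```text
14.6667 [508.9 -12.6  78.6] [ 1.7998e+02 -3.0000e-02  1.0089e+02] [ 0.2 -0.3 -1.5] 13.8
```

View pics/w8.png

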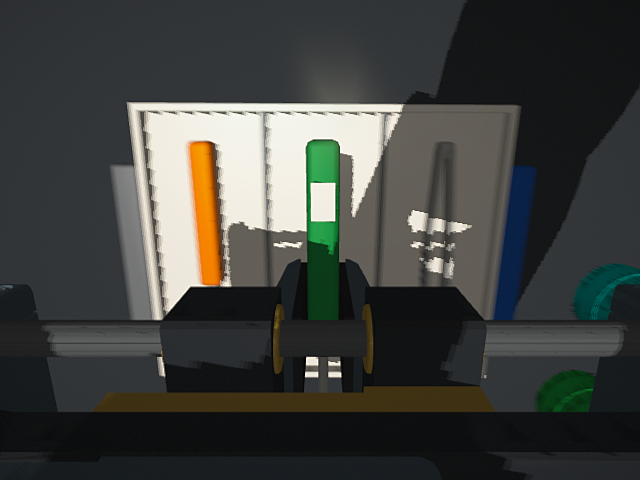

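Request:
drive_tool(
  motion=[
    [[0,0,-0.01],[0,0,0]],
    [[0,-0.001,-0.018],[0,0,0]],
    [[0,0,-0.018],[0,0,0]],
    [[0,0,-0.01],[0,0,0]],
    [[0,0,-0.008],[0,0,0]],
    [[0,0,-0.004],[0,0,0]],
    [[0,0,-0.002],[0,0,0]],
    [[0,0,0],[0,0,0]],
    [[0,0,0],[0,0,0]],
    [[0,0,0],[0,0,0]],
  ],
)

```text
time_s: 15.55
ee_pos: [509.8, -16.2, 8.6]
ee_rot: [179.9, 0.0, 100.8]
force: [0.8, -0.3, -1.9]
gripper_width: 13.6
```

Request:
drive_tool(
  motion=[
    [[0,0,0],[0,0,0]],
    [[0,0,0],[0,0,0]],
    [[0,0,0],[0,0,0]],
    [[0,0,0],[0,0,0]],
    [[0,0,0.01],[0,0,0]],
    [[0,0,0.02],[0,0,0]],
    [[0,0,0.03],[0,0,0]],
    [[0,0,0.03],[0,0,0]],
    [[0,0,0.03],[0,0,0]],
    [[0,0,0.02],[0,0,0]],
  ],
  claw=0.35,
)

```text
time_s: 16.38
ee_pos: [510.2, -16.1, 151.7]
ee_rot: [179.8, 0.1, 100.8]
force: [0.1, -0.4, -0.6]
gripper_width: 31.9
```

```bash
python3 w.py w9
```

```text
16.3833 [510.2 -16.1 151.7] [1.7975e+02 6.0000e-02 1.0079e+02] [ 0.1 -0.4 -0.6] 31.9
```

View pics/w9.png

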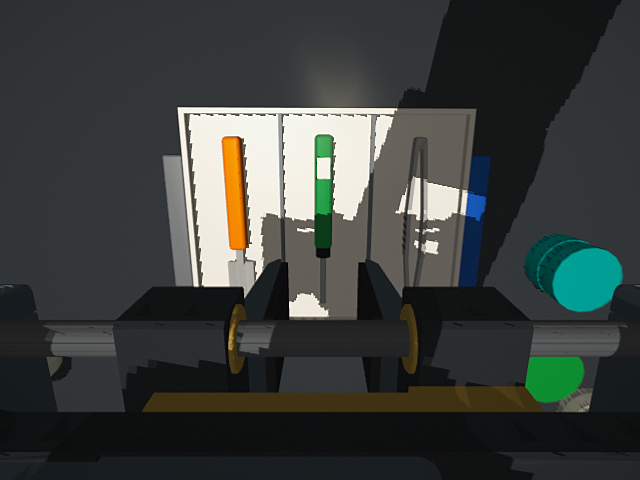

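Run:
```python
from h import *
from workcell import env
T=env.camera_params("top");S=env.camera_params("side")
print("teal2",onz(T,159,151.75,46))
print("bottle base",onz(T,101,163,0),onz(S,313,157,0), "top",tri(T,(72,131),S,(312,114)))
```

```text
teal2 [724.73692815 306.95770798  46.        ]
bottle base [713.04003841 438.71983044   0.        ] [724.70864633 452.12543425   0.        ] top (array([717.70693958, 435.72774467, 146.03880399]), np.float64(4.203332546666892))
```

Request:
drive_tool(
  motion=[
    [[0.0136,0.02,0],[0,0,0]],
    [[0.0136,0.03,0],[0,0,0]],
    [[0.0136,0.035,0],[0,0,0]],
    [[0.0136,0.035,0],[0,0,0]],
    [[0.0136,0.035,0],[0,0,0]],
    [[0.0136,0.035,0],[0,0,0]],
    [[0.0136,0.035,0],[0,0,0]],
    [[0.0136,0.03,0],[0,0,0]],
    [[0.0136,0.02,0],[0,0,0]],
    [[0.0136,0.005,0],[0,0,0]],
  ],
  claw=0.85,
)

```text
time_s: 17.27
ee_pos: [645.2, 268.0, 148.1]
ee_rot: [180.0, -0.1, 101.0]
force: [0.6, 0.5, -0.2]
gripper_width: 77.5
```

```bash
python3 w.py w10
```

```text
17.2667 [645.2 268.  148.1] [ 1.7997e+02 -1.0000e-01  1.0098e+02] [ 0.6  0.5 -0.2] 77.5
```

View pics/w10.png

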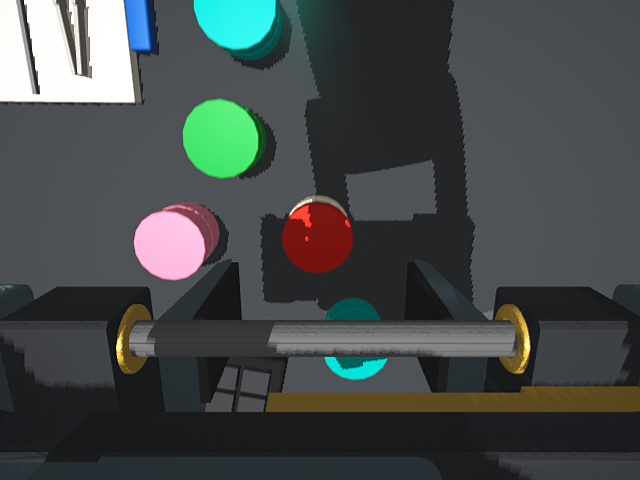

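Run:
```python
from h import *
p=ld("w10")
print(onz(p,317.5,237,46),onz(p,282,237,46)-onz(p,353,237,46))
```

```text
[646.21543368 264.56348071  46.        ] [  9.74613892 -50.44454907   0.        ]
```

Request:
drive_tool(
  motion=[
    [[0.001,0,0],[0,0,0]],
    [[0,0,-0.02],[0,0,0]],
    [[0,0,-0.025],[0,0,0]],
    [[0,0,-0.025],[0,0,0]],
    [[0,0,-0.025],[0,0,0]],
    [[0,0,-0.02],[0,0,0]],
    [[0,0,-0.015],[0,0,0]],
    [[0,0,-0.01],[0,0,0]],
    [[0,0,0],[0,0,0]],
    [[0,0,0],[0,0,0]],
  ],
)

```text
time_s: 18.15
ee_pos: [646.0, 263.3, 8.4]
ee_rot: [-180.0, 0.0, 100.8]
force: [1.1, 0.5, 0.4]
gripper_width: 77.6
```

Request:
drive_tool(
  motion=[
    [[0,0,0],[0,0,0]],
    [[0,0,0],[0,0,0]],
    [[0,0,0],[0,0,0]],
    [[0,0,0],[0,0,0]],
    [[0,0,0],[0,0,0]],
    [[0,0,0],[0,0,0]],
    [[0,0,0],[0,0,0]],
    [[0,0,0],[0,0,0]],
    [[0,0,0],[0,0,0]],
    [[0,0,0],[0,0,0]],
  ],
  claw=0,
)

```text
time_s: 18.98
ee_pos: [646.6, 264.1, 8.8]
ee_rot: [179.9, -0.0, 100.8]
force: [-1.2, -0.6, 4.8]
gripper_width: 50.9
```

Request:
drive_tool(
  motion=[
    [[0,0,0.008],[0,0,0]],
    [[0,0,0.02],[0,0,0]],
    [[0,0,0.03],[0,0,0]],
    [[0,0,0.03],[0,0,0]],
    [[0,-0.01,0.01],[0,0,-0.025]],
    [[-0.002,-0.02,0],[0,0,-0.025]],
    [[-0.004,-0.03,0],[0,0,-0.025]],
    [[-0.004,-0.035,0],[0,0,-0.025]],
    [[-0.004,-0.035,0],[0,0,-0.025]],
    [[-0.004,-0.035,0],[0,0,-0.025]],
  ],
)

```text
time_s: 19.82
ee_pos: [627.0, 97.0, 105.1]
ee_rot: [-179.9, 0.0, 92.1]
force: [0.8, 0.2, -1.0]
gripper_width: 51.6
```

Request:
drive_tool(
  motion=[
    [[-0.005,-0.037,0],[0,0,-0.035]],
    [[-0.005,-0.037,0],[0,0,-0.035]],
    [[-0.005,-0.037,0],[0,0,-0.035]],
    [[-0.005,-0.037,0],[0,0,-0.035]],
    [[-0.005,-0.037,0],[0,0,-0.035]],
    [[-0.005,-0.037,0],[0,0,-0.035]],
    [[-0.005,-0.037,0],[0,0,-0.035]],
    [[-0.005,-0.037,0],[0,0,-0.035]],
    [[-0.005,-0.037,0],[0,0,-0.035]],
    [[-0.005,-0.037,0],[0,0,-0.035]],
  ],
)

```text
time_s: 20.65
ee_pos: [576.7, -273.0, 105.2]
ee_rot: [-179.9, -0.0, 72.0]
force: [0.3, 0.4, -0.8]
gripper_width: 51.4
```

Slow down, short of the mat, and look.

Request:
drive_tool(
  motion=[
    [[0,-0.03,0],[0,0,0]],
    [[0,-0.02,0],[0,0,0]],
    [[0,-0.015,0],[0,0,0]],
    [[0,-0.01,0],[0,0,0]],
    [[0,-0.005,0],[0,0,0]],
    [[0,0,0],[0,0,0]],
    [[0,0,0],[0,0,0]],
    [[0,0,0],[0,0,0]],
    [[0,0,0],[0,0,0]],
    [[0,0,0],[0,0,0]],
  ],
)

```text
time_s: 21.48
ee_pos: [578.5, -350.1, 106.2]
ee_rot: [180.0, -0.0, 72.2]
force: [-0.2, 0.1, -1.0]
gripper_width: 51.5
```

```bash
python3 w.py w11
```

```text
21.4833 [ 578.5 -350.1  106.2] [ 1.80e+02 -1.00e-02  7.22e+01] [-0.2  0.1 -1. ] 51.5
```

View pics/w11.png

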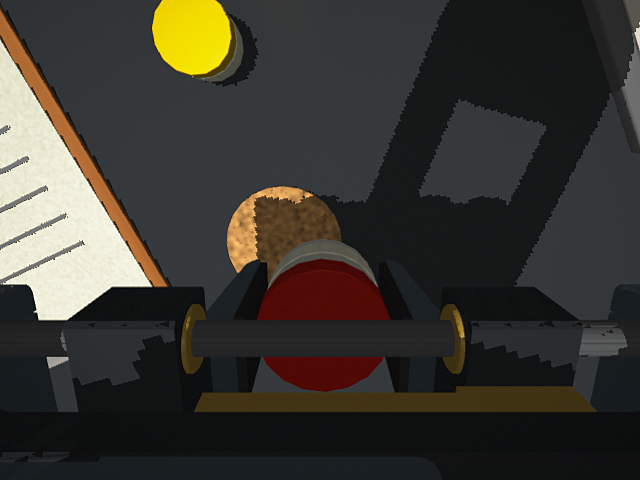

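Run:
```python
from h import *
from scipy.optimize import least_squares
crop("pics/w11.png",200,160,180,120,4,"pics/c11.png")
p=ld("w11")
pts=[(227,238),(284,186),(341,235),(240,208),(236,270),(328,205)]
X=np.array([onz(p,*q,4)[:2] for q in pts])
r=least_squares(lambda c:np.hypot(*(X-c).T)-42,X.mean(0));print(r.x,r.fun.round(1))
l=onz(p,191.5,37,40);print("yellow",l)
```

```text
[ 575.49608329 -377.66905105] [ 0.2  0.3 -0.9 -0.8 -0.1  0.4]
yellow [ 438.49654592 -380.97111615   40.        ]
```

View pics/c11.png

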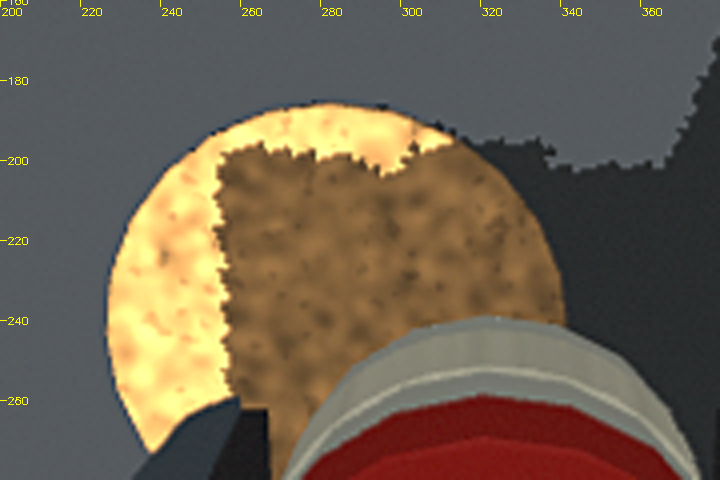

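Request:
drive_tool(
  motion=[
    [[-0.001,-0.008,0],[0,0,0]],
    [[-0.002,-0.012,0],[0,0,0]],
    [[-0.001,-0.008,-0.01],[0,0,0]],
    [[0,0,-0.02],[0,0,0]],
    [[0,0,-0.02],[0,0,0]],
    [[0,0,-0.015],[0,0,0]],
    [[0,0,-0.012],[0,0,0]],
    [[0,0,-0.006],[0,0,0]],
    [[0,0,0],[0,0,0]],
    [[0,0,0],[0,0,0]],
  ],
)

```text
time_s: 22.37
ee_pos: [574.4, -379.5, 23.0]
ee_rot: [180.0, 0.0, 72.1]
force: [0.5, 0.3, 0.8]
gripper_width: 51.0
```

```bash
python3 -c "
from workcell import env
print(env.state()['ee_pos'],env.state()['force'])"
```

```text
[ 574.37860545 -379.54951501   22.98861479] [0.49410108 0.29347366 0.82891394]
```

Request:
drive_tool(
  motion=[
    [[0,0.001,-0.003],[0,0,0]],
    [[0,0,-0.003],[0,0,0]],
    [[0,0,-0.002],[0,0,0]],
    [[0,0,-0.001],[0,0,0]],
    [[0,0,-0.001],[0,0,0]],
    [[0,0,0],[0,0,0]],
    [[0,0,0],[0,0,0]],
    [[0,0,0],[0,0,0]],
    [[0,0,0],[0,0,0]],
    [[0,0,0],[0,0,0]],
  ],
)

```text
time_s: 23.2
ee_pos: [574.3, -378.1, 13.1]
ee_rot: [180.0, -0.0, 72.1]
force: [-0.4, -0.7, -1.4]
gripper_width: 51.2
```

Request:
drive_tool(
  motion=[
    [[0,0,-0.0005],[0,0,0]],
    [[0,0,0],[0,0,0]],
    [[0,0,0],[0,0,0]],
    [[0,0,0],[0,0,0]],
    [[0,0,0],[0,0,0]],
    [[0,0,0.01],[0,0,0]],
    [[0,0,0.03],[0,0,0]],
    [[0,0,0.035],[0,0,0]],
    [[0,0,0.035],[0,0,0]],
    [[0,0,0.03],[0,0,0]],
  ],
  claw=0.8,
)

```text
time_s: 24.03
ee_pos: [574.6, -378.3, 155.9]
ee_rot: [179.9, 0.0, 72.1]
force: [1.0, -1.1, -0.1]
gripper_width: 73.0
```

```bash
python3 w.py w12
```

```text
24.0333 [ 574.6 -378.3  155.9] [1.7986e+02 3.0000e-02 7.2140e+01] [ 1.  -1.1 -0.1] 73.0
```

View pics/w12.png

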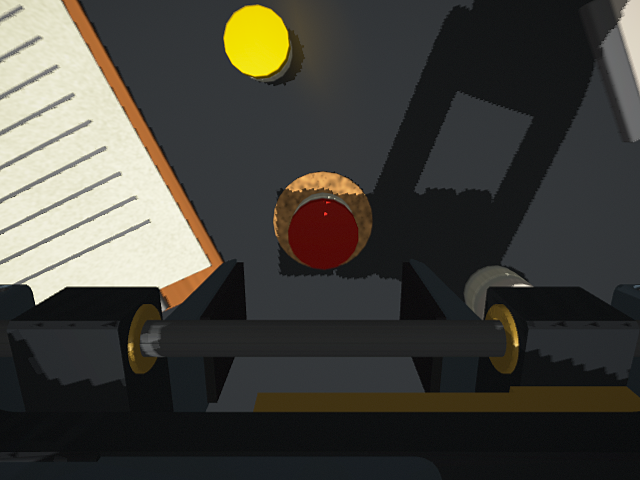

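Run:
```python
from h import *
from scipy.optimize import least_squares
p=ld("w12")
print("red",onz(p,323,233.5,50))
X=np.array([onz(p,*q,4)[:2] for q in [(273,220),(372,219),(322,171),(284,189),(358,187),(277,240)]])
r=least_squares(lambda c:np.hypot(*(X-c).T)-42,X.mean(0));print(r.x,r.fun.round(1))
print("yellow",onz(p,257,41,40))
```

```text
red [ 573.56962815 -377.63256748   50.        ]
[ 574.91081549 -378.69388284] [-0.3  0.1  0.3 -0.  -0.4  0.1]
yellow [ 435.93094769 -379.59297695   40.        ]
```

Request:
drive_tool(
  motion=[
    [[-0.01,0,0],[0,0,0]],
    [[-0.015,-0.0015,0],[0,0,0]],
    [[-0.02,0,0],[0,0,0]],
    [[-0.025,0,0],[0,0,0]],
    [[-0.025,0,0],[0,0,0]],
    [[-0.02,0,0],[0,0,0]],
    [[-0.015,0,0],[0,0,0]],
    [[-0.0075,0,0],[0,0,0]],
    [[0,0,0],[0,0,0]],
    [[0,0,0],[0,0,0]],
  ],
)

```text
time_s: 24.92
ee_pos: [436.7, -379.5, 152.3]
ee_rot: [180.0, -0.0, 72.1]
force: [0.5, 0.1, 0.5]
gripper_width: 72.7
```

```bash
python3 w.py w13
```

```text
24.9167 [ 436.7 -379.5  152.3] [ 1.7999e+02 -3.0000e-02  7.2100e+01] [0.5 0.1 0.5] 72.7
```

View pics/w13.png

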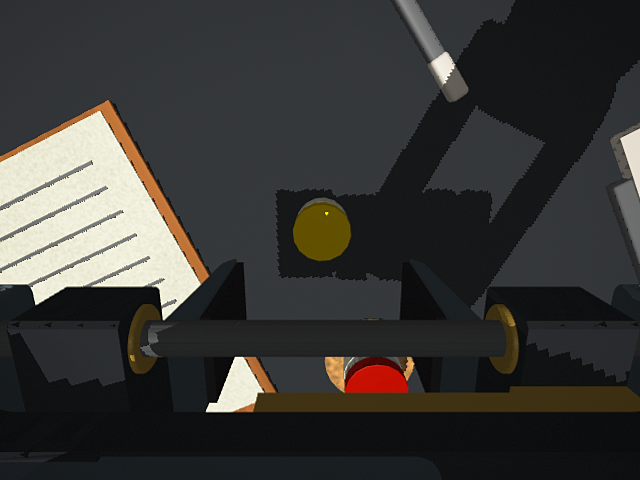

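Run:
```python
from h import *
p=ld("w13")
print(onz(p,322,231.5,40),onz(p,293,231,40)-onz(p,351,231,40))
```

```text
[ 435.34365412 -379.41749424   40.        ] [-13.34363412 -41.2459972    0.        ]
```

Request:
drive_tool(
  motion=[
    [[-0.001,0,-0.01],[0,0,0]],
    [[0,0,-0.02],[0,0,0]],
    [[0,0,-0.025],[0,0,0]],
    [[0,0,-0.025],[0,0,0]],
    [[0,0,-0.025],[0,0,0]],
    [[0,0,-0.02],[0,0,0]],
    [[0,0,-0.012],[0,0,0]],
    [[0,0,-0.005],[0,0,0]],
    [[0,0,0],[0,0,0]],
    [[0,0,0],[0,0,0]],
  ],
)

```text
time_s: 25.8
ee_pos: [436.3, -379.7, 10.3]
ee_rot: [180.0, -0.0, 72.2]
force: [0.7, -0.4, 0.4]
gripper_width: 72.9
```

Request:
drive_tool(
  motion=[
    [[0,0,0],[0,0,0]],
    [[0,0,0],[0,0,0]],
    [[0,0,0],[0,0,0]],
    [[0,0,0],[0,0,0]],
    [[0,0,0],[0,0,0]],
    [[0,0,0],[0,0,0]],
    [[0,0,0],[0,0,0]],
    [[0,0,0],[0,0,0]],
    [[0,0,0],[0,0,0]],
    [[0,0,0],[0,0,0]],
  ],
  claw=0,
)

```text
time_s: 26.63
ee_pos: [436.0, -379.8, 11.0]
ee_rot: [180.0, 0.0, 72.1]
force: [-0.1, 0.3, 5.7]
gripper_width: 43.1
```

Request:
drive_tool(
  motion=[
    [[0,0,0.008],[0,0,0]],
    [[0,0,0.02],[0,0,0]],
    [[0,0,0.03],[0,0,0]],
    [[0,0,0.03],[0,0,0]],
    [[0,0,0.02],[0,0,0]],
    [[0,0,0.007],[0,0,0]],
    [[0.01,0,0],[0,0,0]],
    [[0.015,0,0],[0,0,0]],
    [[0.015,0,0],[0,0,0]],
    [[0.01,0,0],[0,0,0]],
  ],
)

```text
time_s: 27.47
ee_pos: [486.7, -378.8, 123.4]
ee_rot: [-179.9, -0.1, 72.2]
force: [0.3, 0.9, -1.0]
gripper_width: 43.2
```

```bash
python3 w.py w14
```

```text
27.4667 [ 486.7 -378.8  123.4] [-1.7987e+02 -8.0000e-02  7.2150e+01] [ 0.3  0.9 -1. ] 43.2
```

View pics/w14.png

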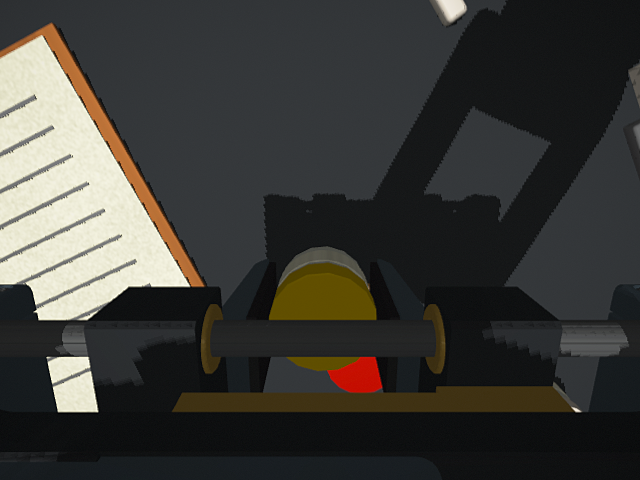

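Request:
drive_tool(
  motion=[
    [[0.01,0,0],[0,0,0]],
    [[0.018,0.0005,0],[0,0,0]],
    [[0.02,0,0],[0,0,0]],
    [[0.018,0,0],[0,0,0]],
    [[0.013,0,0],[0,0,0]],
    [[0.009,0,0],[0,0,0]],
    [[0,0,-0.01],[0,0,0]],
    [[0,0,-0.015],[0,0,0]],
    [[0,0,-0.015],[0,0,0]],
    [[0,0,-0.008],[0,0,0]],
  ],
)

```text
time_s: 28.35
ee_pos: [571.6, -378.2, 74.5]
ee_rot: [-179.7, -0.1, 72.1]
force: [-0.2, 0.3, -0.3]
gripper_width: 43.0
```

Run:
```python
from workcell import env
import cv2
print(env.state()["ee_pos"])
im=env.grab_frame("side")[:,:,::-1][330:450,390:530];cv2.imwrite("pics/s1.png",cv2.resize(im,None,fx=4,fy=4,interpolation=cv2.INTER_CUBIC))
```

```text
[ 571.57524026 -378.19023543   74.47380256]
```

View pics/s1.png

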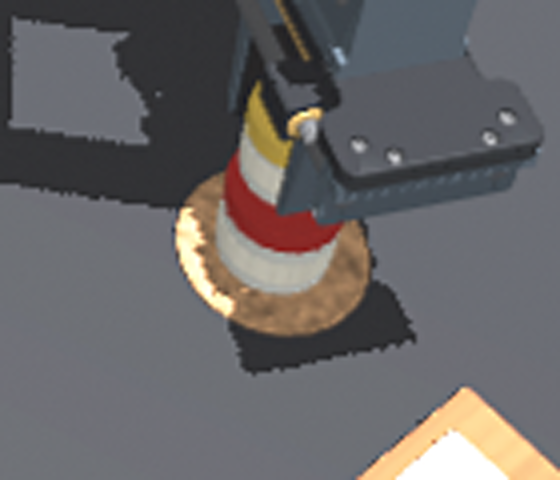

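Need about +2.5 mm in x, then settle gently.

Request:
drive_tool(
  motion=[
    [[0.001,0,0],[0,0,0]],
    [[0.001,0,0],[0,0,0]],
    [[0.0005,0,-0.003],[0,0,0]],
    [[0,0,-0.003],[0,0,0]],
    [[0,0,-0.001],[0,0,0]],
    [[0,0,-0.001],[0,0,0]],
    [[0,0,-0.001],[0,0,0]],
    [[0,0,0],[0,0,0]],
    [[0,0,0],[0,0,0]],
    [[0,0,0],[0,0,0]],
  ],
)

```text
time_s: 29.23
ee_pos: [576.3, -379.1, 68.6]
ee_rot: [180.0, -0.0, 72.1]
force: [-0.6, -0.4, -0.8]
gripper_width: 43.0
```

Request:
drive_tool(
  motion=[
    [[-0.001,0.0005,0],[0,0,0]],
    [[-0.001,0.0005,-0.002],[0,0,0]],
    [[0,0,-0.002],[0,0,0]],
    [[0,0,-0.001],[0,0,0]],
    [[0,0,-0.001],[0,0,0]],
    [[0,0,-0.0005],[0,0,0]],
    [[0,0,0],[0,0,0]],
    [[0,0,0],[0,0,0]],
    [[0,0,0],[0,0,0]],
    [[0,0,0],[0,0,0]],
  ],
)

```text
time_s: 30.07
ee_pos: [574.3, -378.1, 62.0]
ee_rot: [180.0, -0.0, 72.1]
force: [0.5, -0.2, 0.2]
gripper_width: 43.3
```

Request:
drive_tool(
  motion=[
    [[0,0,-0.0005],[0,0,0]],
    [[0,0,-0.0005],[0,0,0]],
    [[0,0,-0.0003],[0,0,0]],
    [[0,0,0],[0,0,0]],
    [[0,0,0],[0,0,0]],
    [[0,0,0],[0,0,0]],
    [[0,0,0],[0,0,0]],
    [[0,0,0],[0,0,0]],
    [[0,0,0],[0,0,0]],
    [[0,0,0],[0,0,0]],
  ],
)

```text
time_s: 30.9
ee_pos: [574.3, -378.1, 61.0]
ee_rot: [180.0, 0.0, 72.1]
force: [0.0, 0.1, 4.6]
gripper_width: 42.9
```

Request:
drive_tool(
  motion=[
    [[0,0,0],[0,0,0]],
    [[0,0,0],[0,0,0]],
    [[0,0,0],[0,0,0]],
    [[0,0,0],[0,0,0]],
    [[0,0,0],[0,0,0]],
    [[0,0,0],[0,0,0]],
    [[0,0,0.01],[0,0,0]],
    [[0,0,0.02],[0,0,0]],
    [[0,0,0.03],[0,0,0]],
    [[0,0,0.03],[0,0,0]],
  ],
  claw=0.8,
)

```text
time_s: 31.73
ee_pos: [573.8, -377.8, 151.6]
ee_rot: [-179.9, -0.0, 72.1]
force: [0.8, -0.9, -0.4]
gripper_width: 73.1
```

Request:
drive_tool(
  motion=[
    [[0,0,0.02],[0,0,0]],
    [[-0.02,0.02,0.02],[0,0,0]],
    [[-0.02,0.03,0.01],[0,0,0]],
    [[-0.02,0.03,0],[0,0,0]],
    [[-0.02,0.03,0],[0,0,0]],
    [[-0.02,0.03,0],[0,0,0]],
    [[0,0.02,0],[0,0,0]],
    [[0,0,0],[0,0,0]],
    [[0,0,0],[0,0,0]],
    [[0,0,0],[0,0,0]],
  ],
)

```text
time_s: 32.57
ee_pos: [475.0, -218.9, 201.4]
ee_rot: [179.9, 0.0, 72.1]
force: [0.1, -0.6, 0.3]
gripper_width: 72.8
```

```bash
python3 w.py w15
python3 - <<'E'
from h import *
from workcell import env
for n in ("top","side"): cv2.imwrite(f"pics/{n}1.png",env.grab_frame(n)[:,:,::-1])
crop("pics/side1.png",240,220,280,210,2,"pics/d1.png");crop("pics/top1.png",240,160,300,180,2,"pics/d2.png")
a=cv2.imread("pics/d1.png");b=cv2.imread("pics/d2.png");w=max(a.shape[1],b.shape[1])
cv2.imwrite("pics/d1.png",a);print(a.shape,b.shape)
E
```

```text
32.5667 [ 475.  -218.9  201.4] [1.7989e+02 4.0000e-02 7.2150e+01] [ 0.1 -0.6  0.3] 72.8
(420, 560, 3) (360, 600, 3)
```

View pics/d1.png

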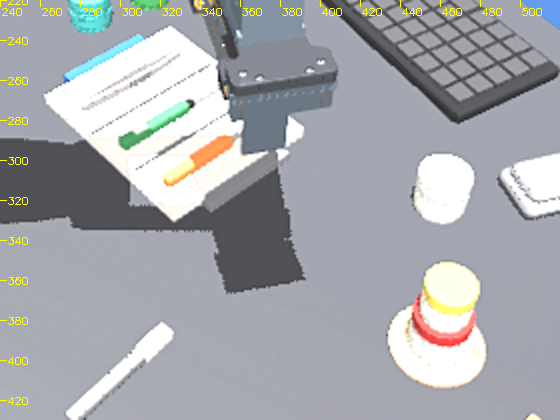

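View pics/d2.png

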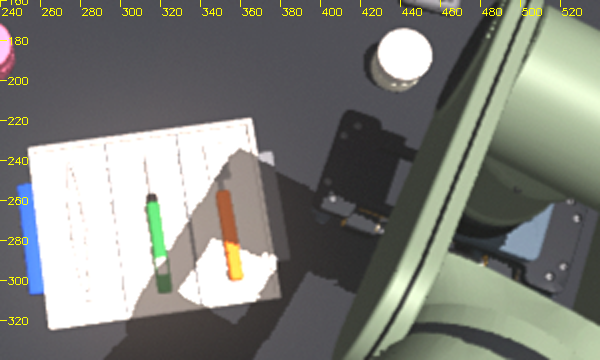

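View pics/w15.png

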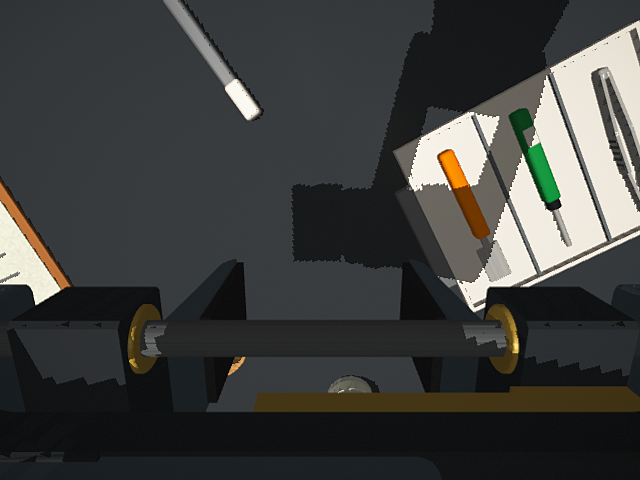

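Run:
```python
from h import *
from workcell import env
crop("pics/side1.png",425,340,80,80,7,"pics/d3.png")
```

```text
(no output)
```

View pics/d3.png

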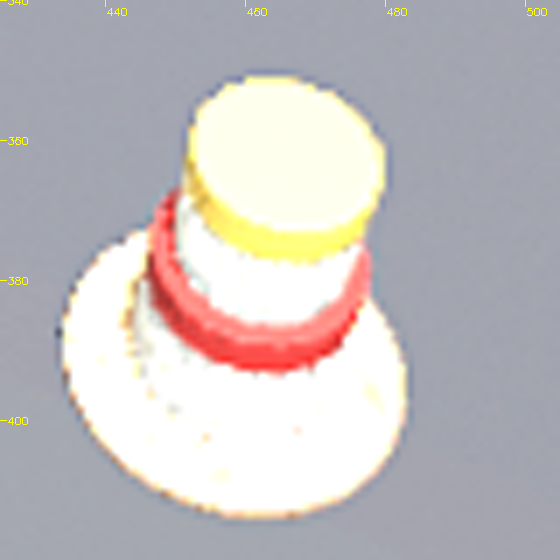

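Run:
```python
from h import *
from workcell import env
S=env.camera_params("side")
print("yellow",onz(S,466,362.1,90),"mat",onz(S,458.3,392.5,4))
p=ld("w9")
T=ld("w9")
for n,a,b,z in [("spat",(231,138),(242,300),18),("probe",(324,136),(323,303),18),("forc",(420,139),(410,290),16)]:
    A=onz(p,*a,z);print(n,"handle end",A[:2].round(1))
env.job_done()
```

```text
yellow [ 575.46026263 -377.69079419   90.        ] mat [ 573.83432814 -379.52583875    4.        ]
spat handle end [456.3 -96.9]
probe handle end [441.8 -28.3]
forc handle end [430.3  43.8]
the job is handed in; nothing more can be done
```

I finished the job and handed it in at about 33 s of the 122 s allowed; no verdict was reported.

**What I did:** I laid the forceps in the lane next to the blue bar, the probe in the middle lane and the spatula in the far lane. I then stood the red pot on the cork mat and the yellow pot on top of it. The white pot and stapler were never touched, and the gripper was clear of everything when I handed in.

**Last checks:**
- **Instruments:** the pictures show all three lying flat, one per lane and lined up with it. The handle ends are within about 3 mm of where they should be.
- **Red pot:** its lid measured about 2 mm from the mat's centre.
- **Yellow pot:** its lid measured about 2.5 mm from the mat's centre and about 2 mm from the red pot. It looks upright in the side view.
- **Forces:** the largest reading was about 6 N, while gripping the yellow pot. Setting it down on the red pot read about 5 N.

**What disagreed:**
- The top and side cameras differed by 3–6 mm from each other.
- Heights worked out from those two cameras came out about 5 mm too high, so I used the given heights for positions and checked them with the wrist camera.
- For the spatula's starting place, the wrist camera and the two fixed cameras differed by 7 mm in y. I aimed in between, and the open jaws centred it.
- In the final top view the arm hides the stack, so the last stack check rests on the side view only.

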